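# Fill the tablet tin from the scoop, fit the nested lids, lift the cover off

### The arm

A 6-joint arm with a two-finger parallel gripper is mounted at the origin on the work surface. World frame = base frame: x ahead of the robot, y to its left, z up, the work surface at z = 0. Lengths are in m, angles in rad, forces in N, time in s.
With the tool pointing down it reaches from about 0.325 to 1 m from the base axis. Payload 5.1 kg.
Tool frame: the origin (TCP) lies between the finger pads, 19 mm behind the fingertips; this is the grasp point; z points along the fingers, y is the direction in which the jaws open and shut (so a half turn about z gives the same grasp; the last joint's range is limited). The gripper opens to 85 mm and grips with 20 to 120 N. Pads are 22 mm wide; open, the fingers measure 114 mm over their backs; the gripper's body (76 mm by 85 mm) begins 54 mm behind the grasp point. The pads swing forward as they close: fully open they stand 13 mm farther back than shut.
Start: joints at [-1.413, 0.124, 1.65, -0, 1.367, -0.083], TCP at [0.155, -0.631, 0.25] pointing down, gripper open.
Joint ranges: [-2.61, 2.61], [-1.02, 2.33], [0.03, 2.71], [-1.35, 4.49], [0.32, 2.68], [-2.91, 2.91]. Speed limits (rad/s): [2.57, 2.57, 3.14, 3.14, 3.14, 3.14].

### API

Orientations are given as a rotation vector (axis times angle).
In Python, from rig import robot gives the robot as it stands. Calls block until the motion is done:
- robot.move_ptp(position, orientation): joint-space move of the TCP to a pose.
- robot.servo_line(position, velocity=0.15, ori=None): straight line of the TCP; ori=None keeps the orientation; velocity is the mean speed in m/s.
- robot.movej(angles): joint-space move.
- robot.move_gripper(opening, newtons=None): finger opening in m; newtons is the grip in N (None keeps the last); returns when the fingers have stopped.
- robot.wait(seconds).
- robot.ik(position, orientation): joint angles nearest the present ones, or None.
- robot.get_state(): the state.
- robot.read_camera(name): name is "scene" or "top"; returns a dict with "frame" (400x640x3 uint8, red, green, blue), "depth" (400x640 float32, m along the optical axis (not along the pixel's ray), 0 where there is no reading), "fx", "fy", "cx", "cy" (pixels), "origin" and "orientation" of the camera in the world. Camera axes: x right, y down, z forward; pixel columns grow to the right and rows downward; lengths in m; the calibration is good to about 2 mm. A picture is of the moment at which its call begins.
A pose or a line that the arm cannot do raises robot.MotionError and nothing moves.
- robot.sign_off(): hands the job in, once; it reports no verdict.
The state is a dict: "clock": time; "q": joint angles; "qd": joint speeds; "tau": joint torques, N m; "ee_pos": TCP position; "orientation": TCP orientation; "ft_force": force on the tool from outside, world axes, zero at the start; "torque": the same for the moment, N m; "width": finger opening in m.
Only numpy, scipy, OpenCV 4.12 (cv2) and the standard library are available. Lean on these libraries where they do the work, as an engineer would, in place of code of your own. Each camera call takes 0.05 s, during which the arm holds its last target.

### The job

Take the loaded scoop by its handle and shake its six detergent tablets out over the open round tin so that all are in it and at least two lie on each side of the divider, without touching them with the fingers, then set the scoop down flat on the table, empty. Carry the nested pair of lids over by the inner lid's knob and lower it onto the tin without dropping it, so that the inner lid is fully seated and the outer lid rests on it; let go, then take the outer lid alone by its collar and lift it straight up off the knob, leaving the inner lid undisturbed. Finish while holding the outer lid level, clear above the knob and straight over the tin; leave the other things on the table where they are.

Things in the scene. Friction and masses are not known exactly. Their poses are not given: they have to be found in the camera images.
- tin: Open round steel tin, fixed. Outer diameter 150 mm, inner 140 mm, 62 mm high, floor 5 mm thick. Origin: centre of its underside. A divider wall 4 mm thick, its top 27 mm above the underside, runs across the full diameter along the tin's x axis and makes the two sides (y > 0 and y < 0).
- inner_lid: Aluminium inner lid, about 220 g, black knob. Origin: centre of its plug's underside, z up. Plug 8 mm deep, 122 to 132 mm diameter, fits in the tin with 3 mm play; disc 156 mm diameter, 8 to 12 mm up, rests on the tin's rim (seated: origin 54 mm above the tin's). Knob: stem 16 mm diameter, 12 to 45 mm up, head 22 mm, 45 to 72 mm up, through the outer lid's hole. Starts on the table, nested.
- inner_knob (a point): On the axis of the inner lid's knob, 12 mm below its top, 60 mm above the inner lid's origin: a place to put the TCP to grip from above. The knob stands 34 mm out above the outer lid's collar. Lifting by it carries the outer lid along on the inner lid's disc.
- outer_lid: Steel outer lid, about 130 g, loose on the inner lid's disc (origin then 12 mm above the inner's). Origin: centre of its plate's underside, z up. Plate 168 mm diameter, 4 mm thick; rim reaches 9 mm down around the inner disc, 2.5 mm play; collar (tube) in the middle, 48 mm outside, 38 mm bore, 4 to 26 mm up. The knob passes freely; nothing latches.
- outer_collar (a point): Centre of the top edge of the outer lid's collar, 26 mm above the outer lid's origin. Gripping from above with the TCP here puts the fingertips about 3 mm above the plate, with the knob standing 34 mm up between the fingers.
- scoop: Aluminium scoop, 140 g, tablets in it (two lanes of three along x). Origin: centre of the trough's underside, z up. Trough x -45 to 45 mm, 58 mm wide, floor 3 mm, walls 3 mm thick to 34 mm high, open at the mouth x = -45 mm. Black bar handle x 45 to 130 mm, 16 mm wide, z 21 to 39 mm. Smooth: tablets start to slide out when the mouth is tipped down about 14 to 20 degrees.
- scoop_grip (a point): Point in the middle of the handle's cross-section, at x = 75 mm, z = 30 mm in the scoop's frame: a good place to grip from above, fingers closing along the scoop's y.
- scoop_mouth (a point): Middle of the floor's edge at the open mouth, x = -45 mm, z = 3 mm in the scoop's frame; the tablets leave here, along the scoop's -x.
- tab0: Detergent tablet, white block 20 x 20 x 14 mm with rounded edges, 12 g, starting in the scoop. Origin: centre of its underside as it lies at the start.
- tab1: Detergent tablet, white block 20 x 20 x 14 mm with rounded edges, 12 g, starting in the scoop. Origin: centre of its underside as it lies at the start.
- tab2: Detergent tablet, white block 20 x 20 x 14 mm with rounded edges, 12 g, starting in the scoop. Origin: centre of its underside as it lies at the start.
- tab3: Detergent tablet, white block 20 x 20 x 14 mm with rounded edges, 12 g, starting in the scoop. Origin: centre of its underside as it lies at the start.
- tab4: Detergent tablet, white block 20 x 20 x 14 mm with rounded edges, 12 g, starting in the scoop. Origin: centre of its underside as it lies at the start.
- tab5: Detergent tablet, white block 20 x 20 x 14 mm with rounded edges, 12 g, starting in the scoop. Origin: centre of its underside as it lies at the start.
- mug: Bystander: white mug 72 mm diameter, 85 mm high, beyond the tin. Origin: centre of the underside.
- jar: Bystander: glass jar with steel cap, 64 mm diameter, 75 mm high, beyond the tin. Origin: centre of the underside.
- jug: Bystander: white plastic bottle, 84 mm diameter, 200 mm high, on the left. Origin: centre of the underside.
- brush: Bystander: wooden lint brush lying on the right. Origin: about its middle, underside.
- dish: Bystander: small steel dish, 90 mm diameter, 22 mm high, beyond the tin. Origin: centre of the underside.
Not all that is in view belongs to the job. Of the things like the scoop, leave any that is pink or red; of the rest the larger one is meant.

How it is judged:
By the outcome, as a careful person would: the job done as asked, in the order asked, and still so for the second after the job is handed in, while the arm keeps its last pose, push and grip.
It also fails if it takes over 72 s, if anything falls off the work surface, if the arm or the gripper's body presses on something with over 40 N, if the wrist force passes 120 N, or if a joint passes its speed limit or range.

## Working session

There is one attempt and no reset: what is moved stays moved. The work goes in short steps, each a Python script; the robot and the scene stay as the last script left them, time stands still between calls to the robot, and variables do not carry over. Pictures are saved under pics/ and viewed, and the job is handed in when it is done.

```bash
ls; mkdir -p pics; python3 - <<'E'
from rig import robot
import cv2
for n in("scene","top"):
    c=robot.read_camera(n)
    cv2.imwrite(f"pics/{n}0.png",c["frame"][:,:,::-1])
    print(n,c["fx"],c["fy"],c["cx"],c["cy"],c["origin"],c["orientation"])
s=robot.get_state();print(s)
E
```

```text
pics
scene 377.8896850558695 377.8896850558695 317.029653311129 195.9959478632992 [ 0.96968181 -0.74727224  0.81724133] [-2.23354399 -0.55414921  0.2802458 ]
top 497.1198926326214 497.1198926326214 318.85545724474866 202.11736224645193 [ 3.70310848e-01 -8.75451970e-04  1.47448338e+00] [-2.15446202  2.1653494  -0.11448969]
{'clock': 0.1, 'q': array([-1.41261396e+00,  1.24459317e-01,  1.65154614e+00,  1.28722535e-06,
        1.36751058e+00, -8.26067158e-02]), 'qd': array([-0.0012382 , -0.00163577, -0.00142336, -0.00051399,  0.0024773 ,
        0.00094068]), 'tau': array([ 4.11940719e-04, -4.24933612e+01, -3.66652286e+01, -1.26903078e-04,
        3.99184952e-03, -1.02950804e-05]), 'ee_pos': array([ 0.1548902 , -0.63073823,  0.24885819]), 'orientation': array([-3.11694359e+00, -3.77086282e-01,  1.12092506e-04]), 'ft_force': array([ 0.19371665, -0.11983769,  0.20738036]), 'torque': array([-0.03373037,  0.01197591,  0.00016206]), 'width': 0.08533590939927378}
```

View pics/scene0.png

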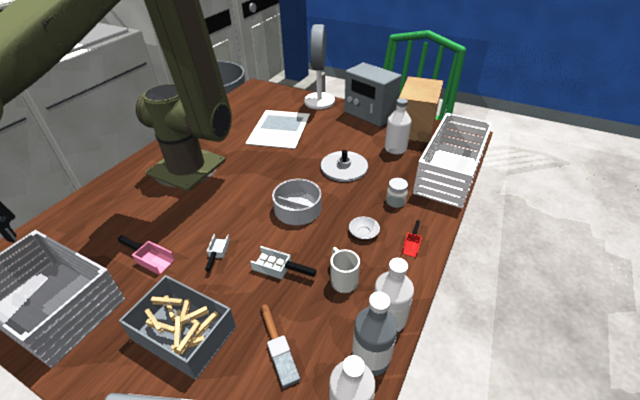

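View pics/top0.png

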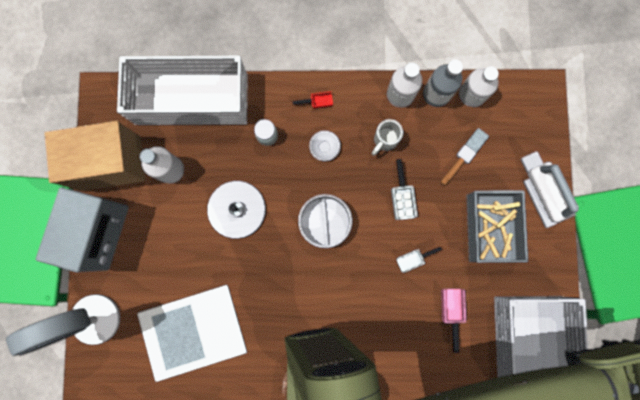

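The scene has four scoop-like things, given here by top-view pixel:
- Red at (322,100).
- Pink at (454,310).
- Small white at (415,258).
- White with six tablets at (404,195).

The pink and red ones are excluded. Of the other two, (404,195) is the larger and the loaded one. I'll confirm that in an enlarged crop and measure.

```bash
cat > h.py <<'E'
import numpy as np,cv2
from scipy.spatial.transform import Rotation as R
from rig import robot
def cam(n): return robot.read_camera(n)
def ray(c,uv,z):
    uv=np.atleast_2d(uv).astype(float)
    d=np.c_[(uv[:,0]-c["cx"])/c["fx"],(uv[:,1]-c["cy"])/c["fy"],np.ones(len(uv))]
    d=R.from_rotvec(c["orientation"]).apply(d); o=np.array(c["origin"])
    return o+d*((z-o[2])/d[:,2])[:,None]
def cloud(c):
    v,u=np.mgrid[0:400,0:640]; D=c["depth"]
    p=np.stack([(u-c["cx"])/c["fx"]*D,(v-c["cy"])/c["fy"]*D,D],-1).reshape(-1,3)
    return (R.from_rotvec(c["orientation"]).apply(p)+c["origin"]).reshape(400,640,3)
def proj(c,P):
    q=R.from_rotvec(c["orientation"]).inv().apply(np.atleast_2d(P)-c["origin"])
    return np.c_[q[:,0]/q[:,2]*c["fx"]+c["cx"],q[:,1]/q[:,2]*c["fy"]+c["cy"]]
E
python3 - <<'E'
from h import *
c=cam("top");f=c["frame"][:,:,::-1]
cr=f[145:285,370:450]
a=cv2.resize(f[145:285,370:470],None,fx=4,fy=4,interpolation=cv2.INTER_CUBIC)
s=cam("scene");g=s["frame"][:,:,::-1]
b=cv2.resize(g[200:340,180:260+80],None,fx=2.5,fy=4)
cv2.imwrite("pics/crop1.png",np.hstack([a,b]))
cv2.imwrite("pics/crop2.png",cv2.resize(f[165:265,190:370],None,fx=4.4,fy=4.4,interpolation=cv2.INTER_CUBIC))
np.savez("t0.npz",**c);np.savez("s0.npz",**s)
P=cloud(c)
for n,(u,v) in dict(scoop=(404,203),handle=(401,170),tinfloor=(315,210),lidplate=(222,195),table=(280,300)).items(): print(n,P[v,u].round(4))
hsv=cv2.cvtColor(c["frame"],cv2.COLOR_RGB2HSV)
print(ray(c,[[320,200],[320,100],[220,200]],0))
E
```

```text
scoop [ 0.5324 -0.2428  0.0111]
handle [ 0.6267 -0.2319  0.0376]
tinfloor [0.5137 0.0207 0.0042]
lidplate [0.5592 0.2968 0.0111]
table [0.2506 0.1239 0.0018]
[[0.54397903 0.00573379 0.        ]
 [0.85171708 0.00423052 0.        ]
 [0.54562119 0.30483228 0.        ]]
```

View pics/crop1.png

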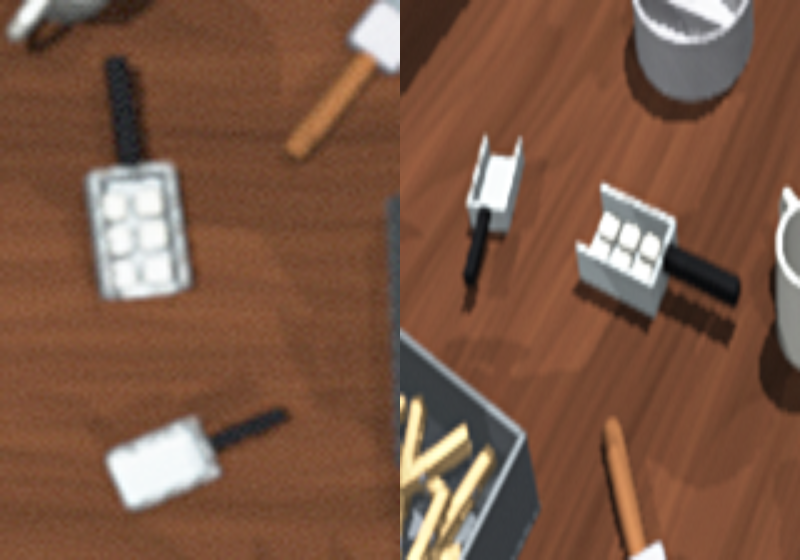

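View pics/crop2.png

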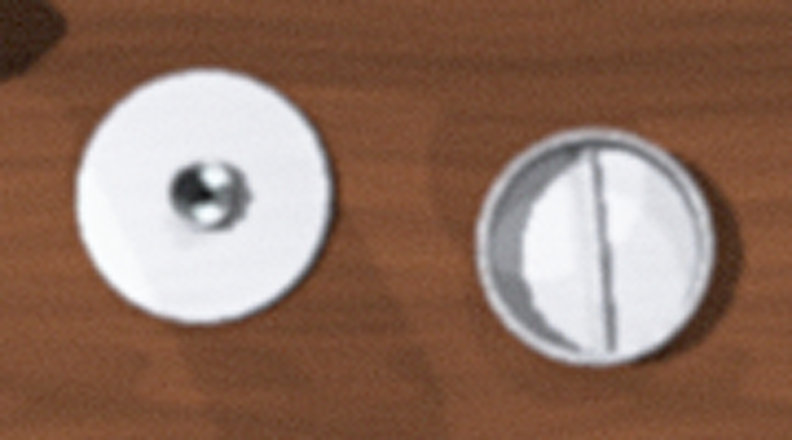

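The crop confirms the target. The scoop at top (404,200) holds six tablets with its mouth toward the robot, and the one at (415,258) is smaller and empty. The tin is at about (326,221) with its divider near-vertical in the image, and the lids are at about (236,209). Next I'll measure exactly.

```bash
cat > m.py <<'E'
from h import *
def circ(xy):
    A=np.c_[xy,np.ones(len(xy))];b=(xy**2).sum(1)
    s=np.linalg.lstsq(A,b,rcond=None)[0];cx,cy=s[:2]/2
    return cx,cy,np.sqrt(s[2]+cx*cx+cy*cy)
t=dict(np.load("t0.npz"));s=dict(np.load("s0.npz"))
for nm,c,boxes in(("top",t,dict(tin=(285,180,370,260),lid=(195,165,280,250),sc=(375,150,430,230))),("scene",s,dict(tin=(262,172,332,230),lid=(310,140,378,188),sc=(240,235,325,290)))):
    P=cloud(c)
    hsv=cv2.cvtColor(c["frame"],cv2.COLOR_RGB2HSV)
    tb=(hsv[...,1]>80)&(abs(P[...,2])<.02)&(c["depth"]>0);print(nm,"table z",np.median(P[tb][:,2]))
    for n,(u0,v0,u1,v1) in boxes.items():
        p=P[v0:v1,u0:u1].reshape(-1,3); h=hsv[v0:v1,u0:u1]
        sat=(h[...,1]<70).astype(np.uint8); 
        if n=="tin":
            q=p[(p[:,2]>.055)&(p[:,2]<.07)];print(n,"depth rim",len(q),circ(q[:,:2]),np.median(q[:,2]))
        if n=="lid":
            m=cv2.morphologyEx(sat,cv2.MORPH_CLOSE,np.ones((9,9)))
            cs=max(cv2.findContours(m,0,1)[0],key=cv2.contourArea)[:,0]+[u0,v0]
            w=ray(c,cs,.016);print(n,circ(w[:,:2]))
            q=p[(p[:,2]>.064)];print("knob",len(q),q.mean(0) if len(q) else 0, q[:,2].max() if len(q) else 0)
            q=p[(p[:,2]>.008)&(p[:,2]<.03)];print("plate z",np.median(q[:,2]))
        if n=="sc":
            m=((h[...,2]<60)).astype(np.uint8)
            k,l,st,ce=cv2.connectedComponentsWithStats(m)
            i=1+np.argmax(st[1:,4]);vv,uu=np.nonzero(l==i);uv=np.c_[uu+u0,vv+v0]
            print("handle px",st[i])
            w=ray(c,uv,.039)[:,:2];r=cv2.minAreaRect((w*1000).astype(np.float32));print(n,r)
            me=w.mean(0);_,S,V=np.linalg.svd(w-me);print(me,V[0],np.degrees(np.arctan2(V[0][1],V[0][0])),((w-me)@V[0]).min(),((w-me)@V[0]).max())
            q=p[(p[:,2]>.03)&(p[:,2]<.05)];print("top pts",cv2.minAreaRect((q[:,:2]*1000).astype(np.float32)))
E
python3 m.py
```

```text
top table z -7.679444343877684e-05
tin depth rim 239 (np.float64(0.47689809964535884), np.float64(-0.006387118107044579), np.float64(0.0725181034844972)) 0.06164285888517029
lid (np.float64(0.5168045871806453), np.float64(0.2539916618033202), np.float64(0.08606550884621679))
knob 78 [0.46143578 0.15949342 0.59324385] 1.4744833789368625
plate z 0.015747116218448265
handle px [ 22  10  10  26 171]
sc ((619.4445190429688, -231.2618865966797), (75.46920776367188, 20.639650344848633), 6.748667240142822)
[ 0.61780524 -0.23105434] [-0.99270009 -0.12060902] -173.07274808286616 -0.03935582851620104 0.036134791010872455
top pts ((574.3096923828125, -233.9189910888672), (172.18377685546875, 59.18060302734375), 6.197820663452148)
scene table z 0.00038024363502775493
tin depth rim 290 (np.float64(0.4810450938237156), np.float64(-0.006691884025901443), np.float64(0.07264945203338292)) 0.06069404337671719
lid (np.float64(0.5212280500399438), np.float64(0.24778733883604737), np.float64(0.08846295912431924))
knob 45 [ 0.68004398 -0.10662653  0.33598243] 0.8172413327859206
plate z 0.016529179710286224
handle px [ 45  26  31  16 235]
sc ((625.5032958984375, -235.70761108398438), (82.9828872680664, 23.72787857055664), 7.036248207092285)
[ 0.62565834 -0.23592048] [0.99460901 0.10369624] 5.95205674870972 -0.041673112165930754 0.04141833603255368
top pts ((577.4424438476562, -233.84994506835938), (175.39697265625, 61.58279037475586), 5.98541259765625)
```

```bash
cat > m2.py <<'E'
from h import *
from m import circ
t=dict(np.load("t0.npz"));s=dict(np.load("s0.npz"))
print("-----")
for nm,c,b,k in(("top",t,(195,165,280,250),(228,200,250,220)),("scene",s,(310,140,378,188),(330,145,360,172))):
    P=cloud(c);u0,v0,u1,v1=k
    g=c["frame"][v0:v1,u0:u1].max(-1)
    p=P[v0:v1,u0:u1];d=c["depth"][v0:v1,u0:u1]
    m=(d>0)&(p[...,2]>.058)&(p[...,2]<.09)
    q=p[m];print(nm,"knob",len(q),q.mean(0),np.median(q[:,2]),(q.min(0)+q.max(0))/2)
    m=(g<70);vv,uu=np.nonzero(m);print("dark",len(uu),uu.mean()+u0,vv.mean()+v0)
    u0,v0,u1,v1=b;p=P[v0:v1,u0:u1].reshape(-1,3);d=c["depth"][v0:v1,u0:u1].ravel()
    q=p[(d>0)&(p[:,2]>.010)&(p[:,2]<.022)][:,:2]
    h=cv2.convexHull((q*1e4).astype(np.float32))[:,0]/1e4;print("plate hull",len(q),circ(h),q.mean(0))
print("divider",ray(t,[[324.1,199.1],[329.1,244.5]],.027))
P=cloud(t);p=P[190:255,295:360].reshape(-1,3)
r=np.hypot(p[:,0]-.478,p[:,1]+.0065)
q=p[(r<.06)&(p[:,2]>.018)&(p[:,2]<.035)][:,:2]
me=q.mean(0);V=np.linalg.svd(q-me)[2][0];print("div depth",len(q),me,np.degrees(np.arctan(V[1]/V[0])))
f=t["frame"][:,:,::-1]
cv2.imwrite("pics/lid.png",cv2.resize(f[165:255,190:285],None,fx=6,fy=6,interpolation=cv2.INTER_NEAREST))
E
python3 m2.py|sed -n '/-----/,$p'
```

```text
-----
top knob 52 [0.51513485 0.25408791 0.0710226 ] 0.07127957064027335 [0.51555979 0.25479855 0.07000082]
dark 34 233.14705882352942 207.61764705882354
plate hull 2200 (np.float64(0.5134791884963178), np.float64(0.2305035343748655), np.float64(0.11524951773223728)) [0.51490763 0.2546751 ]
scene knob 37 [0.52055201 0.25254823 0.06835588] 0.06964453300034723 [0.52009694 0.25492771 0.06704135]
dark 60 344.01666666666665 155.73333333333332
plate hull 922 (np.float64(0.5193491876619347), np.float64(0.2557365034065886), np.float64(0.08413419989418085)) [0.52463768 0.24528761]
divider [[ 0.54339013 -0.00642252  0.027     ]
 [ 0.41062603 -0.02016     0.027     ]]
div depth 57 [ 0.47927697 -0.00621377] 4.631103634815741
```

View pics/lid.png

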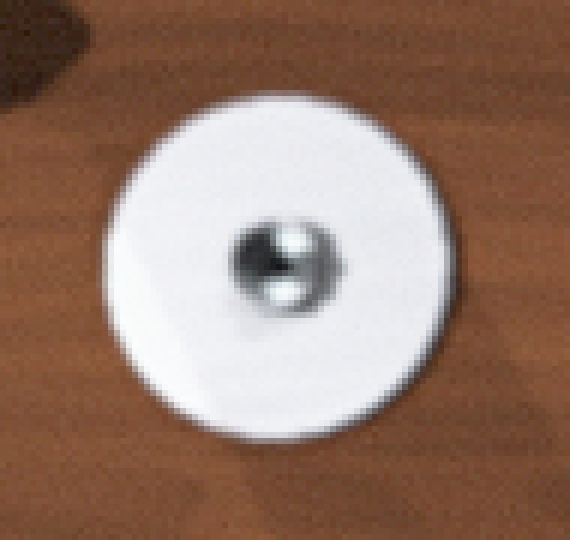

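Scoop yaw is about 6.2° with the grip at (0.608,-0.230). The tin is at (0.479,-0.0065) with divider yaw about 5°. The knob is at about (0.5175,0.2545) and its 71 mm height matches the spec. Next I'll check IK for the key poses.

```bash
cat >> h.py <<'E'
D=np.diag([1.,-1,-1])
G=np.array([.075,0,.030]); M=np.array([-.045,0,.003])
def S(yaw,pitch=0): return R.from_euler("ZY",[yaw,-pitch],degrees=True)  # pitch>0: mouth down
def ori(s,flip=False):
    r=s*R.from_matrix(D)
    if flip: r=r*R.from_euler("z",180,degrees=True)
    return r.as_rotvec()
def grip_from_mouth(m,s): return np.array(m)+s.apply(G-M)
TIN=np.array([.479,-.0065]);YD=5.2
GR=np.array([.608,-.2304,.030]);YS=6.2
KN=np.array([.5175,.2545])
def mouth(dx,z): 
    a=np.radians(YD);return np.array([TIN[0]+dx*np.cos(a),TIN[1]+dx*np.sin(a),z])
E
python3 - <<'E'
from h import *
for fl in(False,True):
    print(fl)
    for p,o in [(GR,ori(S(YS),fl))]+[(grip_from_mouth(mouth(.02,.075),S(YD,a)),ori(S(YD,a),fl)) for a in(0,20,40,55)]+[(np.r_[KN,.06],ori(S(0),fl)),(np.r_[TIN,.25],ori(S(0),fl))]:
        q=robot.ik(p,o);print(p.round(3),None if q is None else np.round(q,2))
E
```

```text
False
[ 0.608 -0.23   0.03 ] [-0.44  0.34  1.79 -0.    1.01  1.02]
[0.618 0.006 0.102] [-0.08  0.19  1.84 -0.    1.11  1.4 ]
[0.602 0.005 0.141] [-0.11 -0.06  2.06  0.1   0.8   1.32]
[0.573 0.002 0.173] [-0.16 -0.31  2.3   0.34  0.5   1.07]
[ 0.545 -0.     0.189] [-0.22 -0.49  2.47  0.87  0.33  0.54]
[0.518 0.254 0.06 ] [ 0.36  0.16  1.96 -0.    1.03  1.93]
[ 0.479 -0.006  0.25 ] [-0.13 -0.27  2.02 -0.    1.39  1.45]
True
[ 0.608 -0.23   0.03 ] [-0.44  0.34  1.79 -0.    1.01 -2.12]
[0.618 0.006 0.102] [-0.08  0.19  1.84 -0.    1.11 -1.74]
[0.602 0.005 0.141] [-0.11 -0.06  2.06  0.1   0.8  -1.83]
[0.573 0.002 0.173] [-0.16 -0.31  2.3   0.34  0.5  -2.07]
[ 0.545 -0.     0.189] [-0.22 -0.49  2.47  0.87  0.33 -2.6 ]
[0.518 0.254 0.06 ] [ 0.36  0.16  1.96  0.    1.03 -1.21]
[ 0.479 -0.006  0.25 ] [-0.13 -0.27  2.02 -0.    1.39 -1.7 ]
```

```bash
python3 - <<'E'
from h import *
o=ori(S(YS))
robot.move_ptp(GR+[0,0,.14],o)
robot.servo_line(GR+[0,0,.06],.15)
c=cam("top");s=cam("scene")
a=cv2.resize(c["frame"][130:230,350:450,::-1],(400,400));b=cv2.resize(s["frame"][200:320,220:340,::-1],(400,400))
cv2.imwrite("pics/ap.png",np.hstack([a,b]))
st=robot.get_state();print(st["clock"],st["ee_pos"],st["ft_force"])
E
```

```text
3.1667 [ 0.60909032 -0.23100755  0.09186198] [ 0.18728874 -0.1472052   0.02782554]
```

View pics/ap.png

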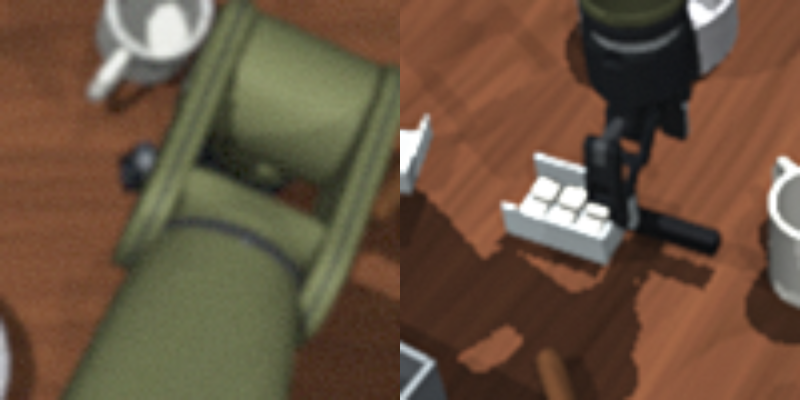

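The scene view shows the fingers straddling the handle just behind the trough, clear of the tablets and mug. I'll descend and grip.

```bash
python3 - <<'E'
from h import *
robot.servo_line(GR,.08)
robot.wait(.1)
st=robot.get_state();print(st["clock"],st["ee_pos"],st["ft_force"])
robot.move_gripper(.0,70)
st=robot.get_state();print(st["clock"],st["ee_pos"],st["ft_force"],st["width"])
robot.servo_line(GR+[0,0,.10],.10)
st=robot.get_state();print(st["clock"],st["ee_pos"],st["ft_force"],st["torque"],st["width"])
s=cam("scene")
cv2.imwrite("pics/lift.png",cv2.resize(s["frame"][150:300,200:360,::-1],(800,600)))
E
```

```text
4.1667 [ 0.60863249 -0.23069901  0.03091272] [ 0.36442657  0.20454091 -0.75853114]
4.8083 [ 0.60803701 -0.23049052  0.03022066] [-0.8509787   0.72430477  1.82609597] 0.015036778624555543
5.9583 [ 0.60736291 -0.23012105  0.12881806] [-0.31182085 -0.11388119 -2.16784804] [ 0.00421196 -0.15203064 -0.00503901] 0.014906261414403502
```

View pics/lift.png

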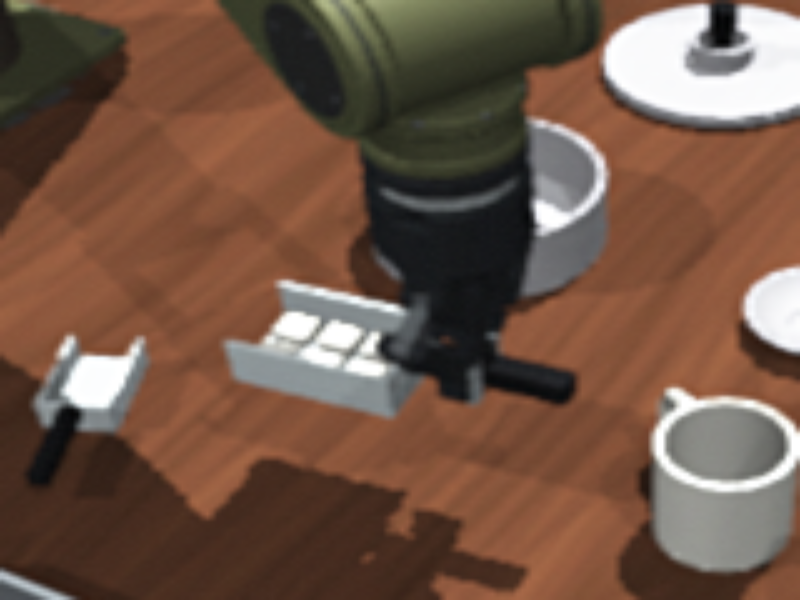

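Grip is firm and the scoop is level: width is 15 mm and the wrist torque of 0.15 N·m matches the load. I'll carry it over the tin with the lanes straddling the divider, and start tipping.

```bash
python3 - <<'E'
from h import *
def go(dx,z,a,v):
    s=S(YD,a);robot.servo_line(grip_from_mouth(mouth(dx,z),s),v,ori(s))
go(.025,.105,0,.12)
go(.025,.072,9,.06)
robot.wait(.2)
st=robot.get_state();print(st["clock"],st["ee_pos"],st["ft_force"],st["torque"],st["width"])
s=cam("scene");t=cam("top")
cv2.imwrite("pics/pre.png",np.hstack([cv2.resize(s["frame"][130:260,220:360,::-1],(400,400)),cv2.resize(t["frame"][170:270,275:375,::-1],(400,400))]))
P=cloud(s)
E
```

```text
8.75 [0.61893511 0.00598552 0.1184741 ] [ 0.12582941  0.37166291 -1.59988032] [ 0.02749096 -0.02076744  0.03305952] 0.014864669528509135
```

View pics/pre.png

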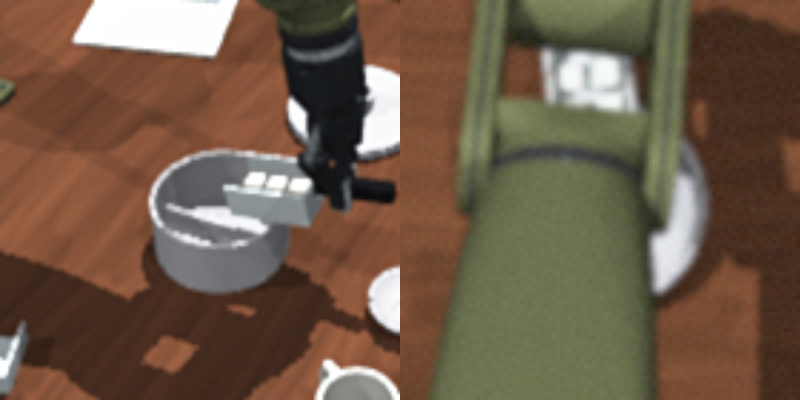

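```bash
python3 - <<'E'
from h import *
s=cam("scene");t=cam("top");st=robot.get_state()
Rt=R.from_rotvec(st["orientation"])*R.from_matrix(D)
ims=[]
a=np.radians(YD)
dv=[[TIN[0]+k*np.cos(a),TIN[1]+k*np.sin(a),.027] for k in(-.07,.07)]
ring=[[TIN[0]+.075*np.cos(b),TIN[1]+.075*np.sin(b),.062] for b in np.linspace(0,6.28,40)]
pts=np.array([[-.045,y,z] for y in(-.029,.029) for z in(.034,0)]+[[.045,.029,.034],[.045,-.029,.034]])
W=st["ee_pos"]+Rt.apply(pts-G)
for c,(u0,v0,u1,v1) in((s,(220,150,340,250)),(t,(275,170,375,270))):
    k=5 if c is s else 2
    im=cv2.resize(c["frame"][v0:v1,u0:u1,::-1],None,fx=5,fy=5)[:, :] if c is s else cv2.resize(c["frame"][v0:v1,u0:u1,::-1],None,fx=2,fy=2)
    for Q,col in((W,(0,0,255)),(dv,(0,255,0)),(ring,(255,0,0))):
        for p in proj(c,Q): cv2.circle(im,tuple(((p+.5-[u0,v0])*k).astype(int)),2,col,-1)
    ims.append(im)
ims[1]=cv2.copyMakeBorder(ims[1],0,300,0,0,0)
cv2.imwrite("pics/pre2.png",np.hstack(ims))
print("mouth",st["ee_pos"]+Rt.apply(M-G))
E
```

```text
mouth [ 0.50439234 -0.00422875  0.072256  ]
```

View pics/pre2.png

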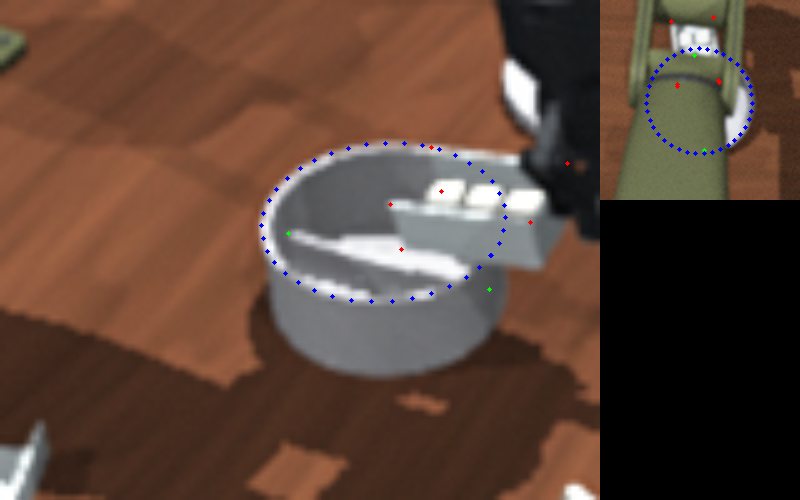

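The overlay agrees. The predicted mouth corners (red) coincide with the scoop's mouth and the rim ring (blue) fits the tin. The mouth is over the divider, so I'll tip slowly.

```bash
cat >> h.py <<'E'
def go(dx,z,a,v):
    s=S(YD,a);robot.servo_line(grip_from_mouth(mouth(dx,z),s),v,ori(s))
E
python3 - <<'E'
from h import *
ims=[]
def pic():
    s=cam("scene");ims.append(cv2.resize(s["frame"][160:240,240:340,::-1],(266,266)))
go(.025,.066,15,.03); pic()
go(.025,.066,19,.012); robot.wait(.3); pic()
go(.025,.066,23,.012); robot.wait(.4); pic()
cv2.imwrite("pics/tip.png",np.hstack(ims))
st=robot.get_state();print(st["clock"],st["ee_pos"],st["ft_force"],st["torque"],st["width"])
E
```

```text
11.9417 [0.6034231  0.00484089 0.1376988 ] [ 0.15431085  0.03962796 -1.55264728] [ 0.01116744  0.22035179 -0.00317587] 0.01472927227276415
```

View pics/tip.png

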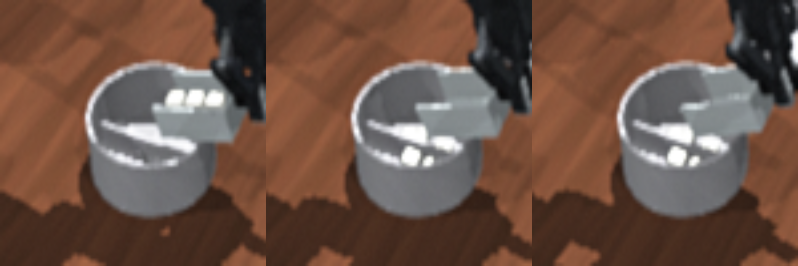

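The tablets slid out in the second frame, and several are visible in the tin. I'll tip further to be sure, then raise the scoop and look.

```bash
python3 - <<'E'
from h import *
go(.025,.068,40,.05); robot.wait(.5)
s=cam("scene");a=cv2.resize(s["frame"][150:240,230:340,::-1],(400,400))
go(.025,.14,20,.12)
go(.025,.16,0,.12)
st=robot.get_state();print(st["clock"],st["ee_pos"],st["ft_force"],st["torque"],st["width"])
# sideways back toward start
s=S(YS);robot.servo_line(GR+[0,0,.12],.25,ori(s))
robot.wait(.2)
t=cam("top");s=cam("scene")
st=robot.get_state();print(st["clock"],st["ee_pos"],st["ft_force"],st["torque"])
cv2.imwrite("pics/p1.png",np.hstack([a,cv2.resize(t["frame"][178:264,284:370,::-1],(400,400),interpolation=cv2.INTER_CUBIC)]))
cv2.imwrite("pics/p2.png",cv2.resize(s["frame"][160:300,200:360,::-1],(800,600)))
np.savez("t1.npz",**t)
E
```

```text
14.4667 [0.62187797 0.00671037 0.18482745] [-0.65114361 -0.37187239 -1.8037668 ] [-0.01494385 -0.0471515   0.0503112 ] 0.014824801071939963
15.875 [ 0.60827371 -0.22955165  0.15017488] [ 0.68435817  0.0121183  -1.25622266] [ 0.07575073 -0.05074117  0.01854913]
```

View pics/p1.png

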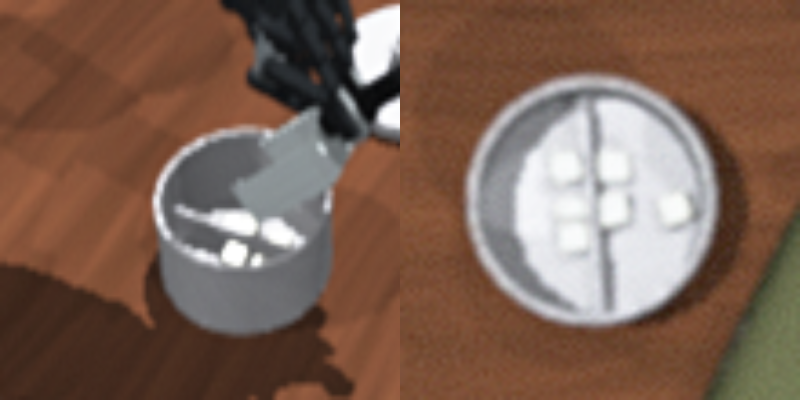

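View pics/p2.png

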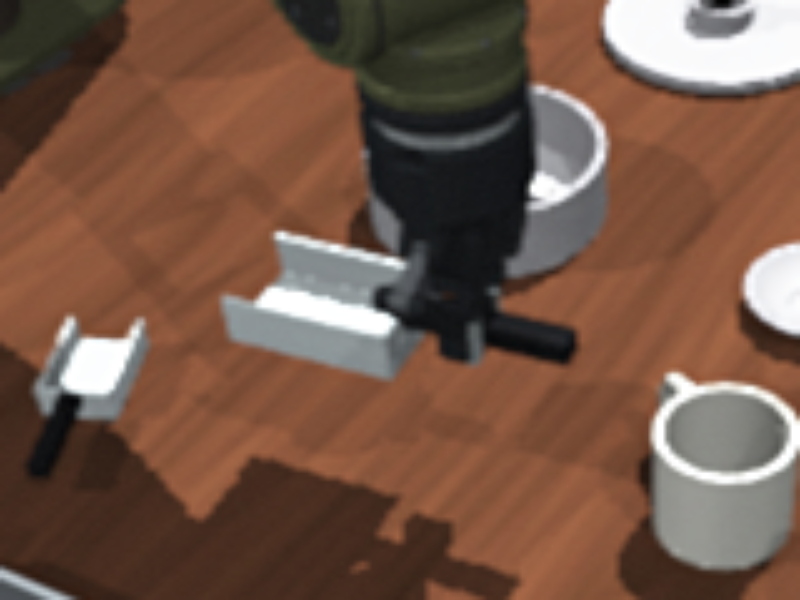

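The top crop shows three tablets left of the divider (at about 568,165; 570,210; 572,235) and three right (613,165; 613,208; 675,210). The scoop is visibly empty and level. I'll set it back down where it was.

```bash
python3 - <<'E'
from h import *
robot.servo_line(GR+[0,0,.008],.15)
for z in(.0015,0,-.001):
    robot.servo_line(GR+[0,0,z],.02); st=robot.get_state();print(st["ee_pos"][2],st["ft_force"][2])
    if st["ft_force"][2]>2:break
robot.move_gripper(.085)
robot.wait(.1)
robot.servo_line(GR+[0,0,.10],.2)
k=np.r_[KN,.20];robot.move_ptp(k,ori(S(0)))
st=robot.get_state();print(st["clock"],st["ee_pos"],st["width"])
t=cam("top");s=cam("scene");np.savez("t2.npz",**t);np.savez("s2.npz",**s)
cv2.imwrite("pics/d1.png",np.hstack([cv2.resize(t["frame"][140:240,350:450,::-1],(400,400)),cv2.resize(s["frame"][220:300,230:330,::-1],(400,400))]))
cv2.imwrite("pics/d2.png",cv2.resize(s["frame"][80:210,270:420,::-1],(750,600)))
E
```

```text
0.031455199192945704 -1.3350462034743842
0.03027438268085378 -0.9521126794049946
0.030099199498308665 5.604855063439481
21.0 [0.51785573 0.25375837 0.19966087] 0.08487031554248393
```

View pics/d1.png

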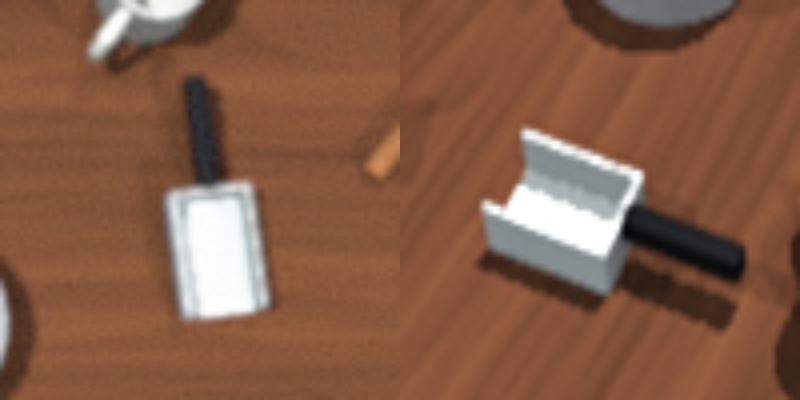

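View pics/d2.png

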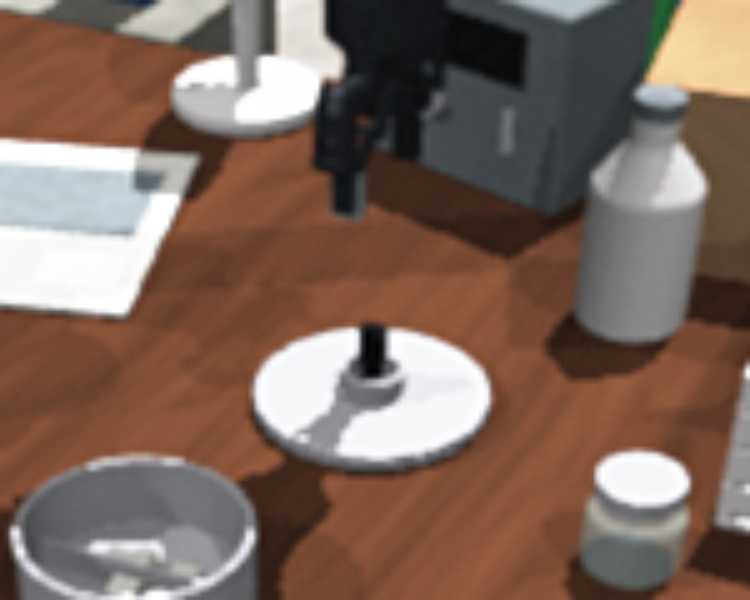

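The scoop sits flat and empty at its start pose. In the second picture the gripper is centred over the knob at (370,345). The tin-to-lid offset agrees between views, at about (0.040,0.2605). I'll grip the knob now.

```bash
python3 - <<'E'
from h import *
k=np.array([.5185,.2545])
robot.servo_line(np.r_[k,.10],.15)
robot.servo_line(np.r_[k,.0605],.06)
robot.wait(.15)
st=robot.get_state();print(st["ee_pos"],st["ft_force"])
robot.move_gripper(0,80)
robot.wait(.1)
st=robot.get_state();print(st["clock"],st["ee_pos"],st["ft_force"],st["width"])
robot.servo_line(np.r_[k,.10],.06)
robot.servo_line(np.r_[k,.19],.15)
robot.wait(.1)
st=robot.get_state();print(st["clock"],st["ee_pos"],st["ft_force"],st["torque"],st["width"])
t=cam("top");s=cam("scene");np.savez("t3.npz",**t);np.savez("s3.npz",**s)
cv2.imwrite("pics/l1.png",np.hstack([cv2.resize(s["frame"][60:210,270:420,::-1],(400,400)),cv2.resize(t["frame"][150:270,170:290,::-1],(400,400))]))
E
```

```text
[0.51890149 0.25467122 0.06107633] [ 0.73070819 -0.08444206  1.08627372]
23.5917 [0.51868344 0.25461924 0.06084447] [0.02257568 0.04683191 2.58756061] 0.01975119192347584
25.25 [0.51745395 0.25409613 0.18790588] [ 0.38983518 -0.06532536 -4.28069745] [ 0.00084186 -0.02164804  0.01048522] 0.019676362882083572
```

View pics/l1.png

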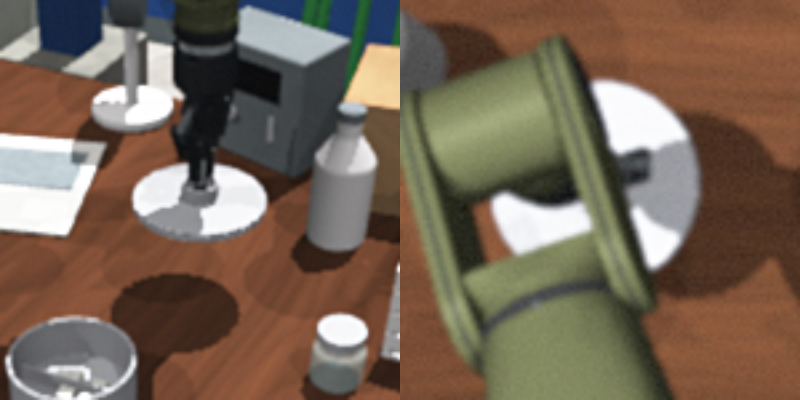

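The pair is lifted and level, at about 4.3 N with almost no torque. I'll carry it over the tin, hover, and check centring.

```bash
python3 - <<'E'
from h import *
from m import circ
T=np.array([.4785,-.006])
robot.servo_line(np.r_[T,.19],.18)
robot.servo_line(np.r_[T,.150],.10)
robot.wait(.15)
st=robot.get_state();print(st["clock"],st["ee_pos"],st["ft_force"],st["torque"])
t=cam("top");s=cam("scene");np.savez("t4.npz",**t);np.savez("s4.npz",**s)
zt=st["ee_pos"][2]-.0605+.016
im=cv2.resize(s["frame"][130:250,230:370,::-1],(700,600))
ring=[[T[0]+.084*np.cos(b),T[1]+.084*np.sin(b),zt] for b in np.linspace(0,6.28,40)]
tin=[[TIN[0]+.075*np.cos(b),TIN[1]+.075*np.sin(b),.062] for b in np.linspace(0,6.28,40)]
for Q,col in((ring,(0,0,255)),(tin,(255,0,0))):
    for p in proj(s,Q): cv2.circle(im,tuple(((p+.5-[230,130])*5).astype(int)),2,col,-1)
cv2.imwrite("pics/h1.png",im)
for c,(u0,v0,u1,v1) in((t,(280,170,375,260)),(s,(250,150,350,230))):
    P=cloud(c)[v0:v1,u0:u1].reshape(-1,3);q=P[abs(P[:,2]-zt)<.008]
    r=np.hypot(*(q[:,:2]-T).T);q=q[(r<.1)];h=cv2.convexHull((q[:,:2]*1e4).astype(np.float32))[:,0]/1e4
    r=np.hypot(*(h-T).T);h=h[r>.078];print(len(h),circ(h),np.median(q[:,2]),zt)
E
```

```text
top table z -7.679444343877684e-05
tin depth rim 239 (np.float64(0.47689809964535884), np.float64(-0.006387118107044579), np.float64(0.0725181034844972)) 0.06164285888517029
lid (np.float64(0.5168045871806453), np.float64(0.2539916618033202), np.float64(0.08606550884621679))
knob 78 [0.46143578 0.15949342 0.59324385] 1.4744833789368625
plate z 0.015747116218448265
handle px [ 22  10  10  26 171]
sc ((619.4445190429688, -231.2618865966797), (75.46920776367188, 20.639650344848633), 6.748667240142822)
[ 0.61780524 -0.23105434] [-0.99270009 -0.12060902] -173.07274808286616 -0.03935582851620104 0.036134791010872455
top pts ((574.3096923828125, -233.9189910888672), (172.18377685546875, 59.18060302734375), 6.197820663452148)
scene table z 0.00038024363502775493
tin depth rim 290 (np.float64(0.4810450938237156), np.float64(-0.006691884025901443), np.float64(0.07264945203338292)) 0.06069404337671719
lid (np.float64(0.5212280500399438), np.float64(0.24778733883604737), np.float64(0.08846295912431924))
knob 45 [ 0.68004398 -0.10662653  0.33598243] 0.8172413327859206
plate z 0.016529179710286224
handle px [ 45  26  31  16 235]
sc ((625.5032958984375, -235.70761108398438), (82.9828872680664, 23.72787857055664), 7.036248207092285)
[ 0.62565834 -0.23592048] [0.99460901 0.10369624] 5.95205674870972 -0.041673112165930754 0.04141833603255368
top pts ((577.4424438476562, -233.84994506835938), (175.39697265625, 61.58279037475586), 5.98541259765625)
27.6667 [ 0.47921315 -0.00604987  0.15102171] [-0.19591788  0.43214779 -2.90501539] [ 0.01154048 -0.00831773  0.04578782]
25 (np.float64(0.4770559071882172), np.float64(-0.00550502111491652), np.float64(0.08306946596267742)) 0.1060053784422692 0.10652170666898027
38 (np.float64(0.47997169543012014), np.float64(-0.0054443546629900225), np.float64(0.08372488444234095)) 0.1065509187876601 0.10652170666898027
```

View pics/h1.png

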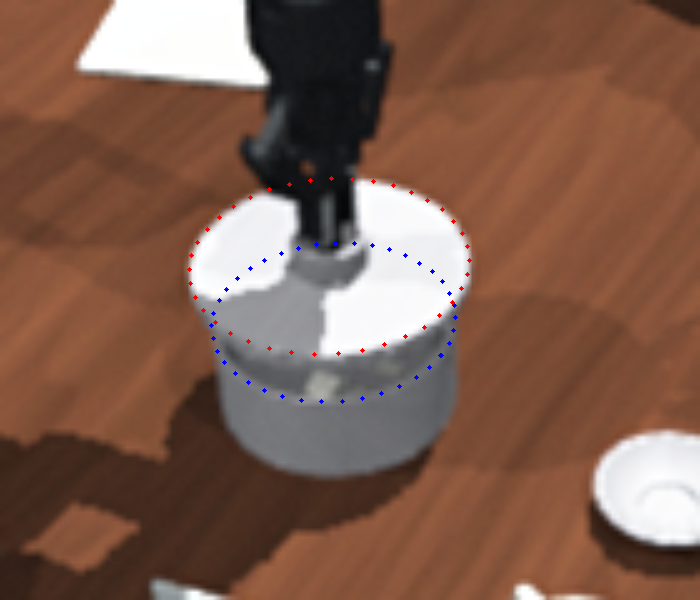

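Lid and tin centres agree within about 1 mm in both views. I'll lower it with force checks; the expected seated TCP height is about 0.1148.

```bash
python3 - <<'E'
from h import *
T=np.array([.4787,-.0068])
robot.servo_line(np.r_[T,.130],.06)
for z in(.124,.120,.117,.1155,.1145,.1135,.1125):
    robot.servo_line(np.r_[T,z],.02);st=robot.get_state();print(z,st["ee_pos"].round(4),st["ft_force"].round(2))
    if st["ft_force"][2]>6: break
robot.wait(.2)
st=robot.get_state();print(st["clock"],st["ee_pos"].round(4),st["ft_force"].round(2),st["torque"].round(3))
s=cam("scene")
cv2.imwrite("pics/seat.png",cv2.resize(s["frame"][130:250,230:370,::-1],(700,600)))
E
```

```text
0.124 [ 0.4786 -0.0068  0.1239] [ 0.39 -0.91 -3.18]
0.12 [ 0.4785 -0.0068  0.1198] [ 0.98 -0.15 -2.93]
0.117 [ 0.4786 -0.0068  0.1168] [ 0.02  0.58 -3.6 ]
0.1155 [ 0.4786 -0.0068  0.1154] [ 0.19  0.25 -2.11]
0.1145 [ 0.479  -0.0069  0.1148] [-1.02 -1.34 -1.84]
0.1135 [ 0.479  -0.0069  0.1148] [-4.59 -0.87  4.56]
0.1125 [ 0.479  -0.0068  0.1148] [-8.24  0.59 11.67]
30.55 [ 0.479  -0.0069  0.1148] [-7.76  0.14 10.66] [ 0.081  1.193 -0.021]
```

View pics/seat.png

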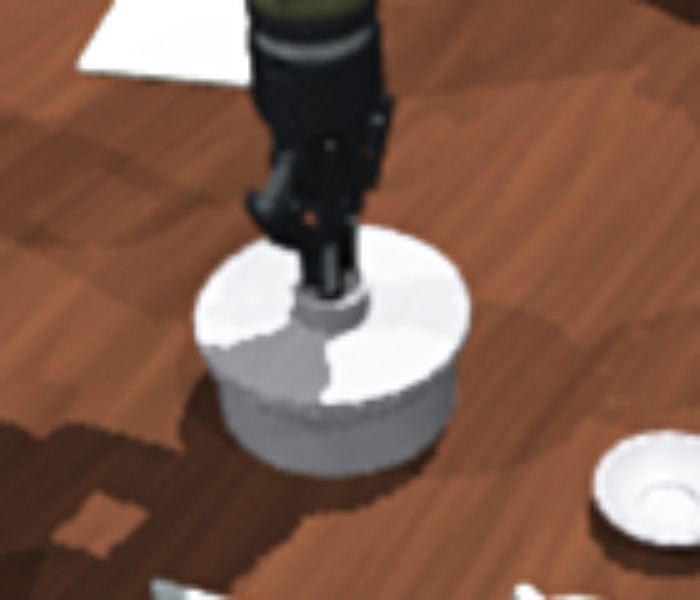

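It seated at TCP z 0.1148, exactly as expected. I'll relieve the push, release, check, then go down to the collar.

```bash
python3 - <<'E'
from h import *
T=np.array([.479,-.0068])
robot.servo_line(np.r_[T,.1147],.02)
st=robot.get_state();print(st["ft_force"].round(2))
robot.move_gripper(.085)
robot.wait(.2)
st=robot.get_state();print(st["clock"],st["ee_pos"].round(4),st["ft_force"].round(2),st["width"])
s=cam("scene");t=cam("top")
im=cv2.resize(s["frame"][130:250,230:370,::-1],(700,600))
z=.070;ring=[[T[0]+.084*np.cos(b),T[1]+.084*np.sin(b),z] for b in np.linspace(0,6.28,40)]
for p in proj(s,ring): cv2.circle(im,tuple(((p+.5-[230,130])*5).astype(int)),2,(0,0,255),-1)
cv2.imwrite("pics/rel.png",im)
P=cloud(s)[160:240,255:345].reshape(-1,3)
q=P[(abs(P[:,2]-z)<.008)];r=np.hypot(*(q[:,:2]-T).T);q=q[(r<.08)&(r>.035)]
print(len(q),np.linalg.lstsq(np.c_[q[:,:2]-T,np.ones(len(q))],q[:,2],rcond=None)[0])
E
```

```text
[ 1.17 -0.1  -0.41]
31.7083 [ 0.479  -0.0068  0.1147] [-0.24  0.68 -0.04] 0.08500006979150963
948 [-0.00242461  0.0040747   0.07048312]
```

View pics/rel.png

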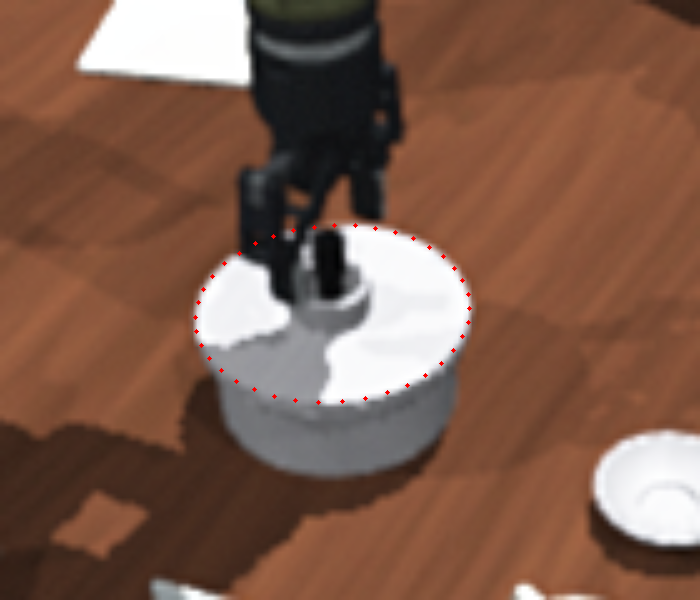

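After release the plate is level (slope below 0.5%) at 70.5 mm against 70 expected, and it sits on the predicted ring. Now the collar.

```bash
python3 - <<'E'
from h import *
T=np.array([.479,-.0068])
robot.servo_line(np.r_[T,.0925],.04)
robot.wait(.1)
st=robot.get_state();print(st["ee_pos"].round(4),st["ft_force"].round(2))
robot.move_gripper(0,50)
robot.wait(.1)
st=robot.get_state();print(st["clock"],st["ee_pos"].round(4),st["ft_force"].round(2),st["width"])
robot.servo_line(np.r_[T,.10],.02)
st=robot.get_state();print(st["ee_pos"].round(4),st["ft_force"].round(2))
robot.servo_line(np.r_[T,.20],.06)
robot.wait(.3)
st=robot.get_state();print(st["clock"],st["ee_pos"].round(4),st["orientation"].round(3),st["ft_force"].round(2),st["torque"].round(3),st["width"])
s=cam("scene");t=cam("top")
im=cv2.resize(s["frame"][110:250,220:380,::-1],(800,600),interpolation=cv2.INTER_NEAREST)
cv2.imwrite("pics/fin.png",im)
P=cloud(s)[110:240,240:360].reshape(-1,3)
z=st["ee_pos"][2]-.0225
q=P[(abs(P[:,2]-z)<.012)];r=np.hypot(*(q[:,:2]-T).T);q=q[(r<.08)&(r>.035)]
print(z,len(q),np.linalg.lstsq(np.c_[q[:,:2]-T,np.ones(len(q))],q[:,2],rcond=None)[0])
E
```

```text
[ 0.4793 -0.0068  0.0928] [ 0.79 -0.05  0.29]
33.1667 [ 0.4795 -0.0068  0.0933] [-0.94  0.07  5.29] 0.04629070309090593
[ 0.4788 -0.0068  0.0998] [-0.23  0.46 -1.12]
35.8083 [ 0.479  -0.0068  0.1999] [-3.142  0.     0.   ] [-0.86  0.33 -1.6 ] [ 0.034  0.034 -0.048] 0.046491852400030835
0.1773886490530881 988 [-0.0007264   0.00249999  0.17698355]
```

View pics/fin.png

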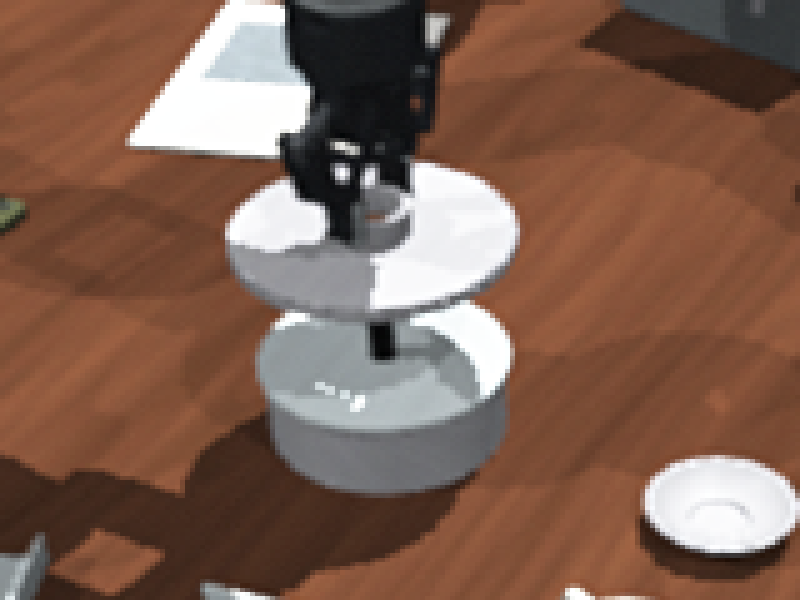

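The outer lid is held level above the knob, and the inner lid is on the tin with its knob at about (383,340). I'll check the inner lid's height and slope and take an overview before handing in.

```bash
python3 - <<'E'
from h import *
T=np.array([.479,-.0068])
s=cam("scene");st=robot.get_state();print(st["clock"],st["ft_force"].round(2))
P=cloud(s)[150:240,250:345].reshape(-1,3)
q=P[abs(P[:,2]-.066)<.008];r=np.hypot(*(q[:,:2]-T).T);q=q[(r<.074)&(r>.02)]
print(len(q),np.linalg.lstsq(np.c_[q[:,:2]-T,np.ones(len(q))],q[:,2],rcond=None)[0])
cv2.imwrite("pics/over.png",s["frame"][:,:,::-1])
E
```

```text
35.9583 [-0.14  0.31 -1.11]
930 [-0.00074082  0.00207469  0.06645207]
```

View pics/over.png

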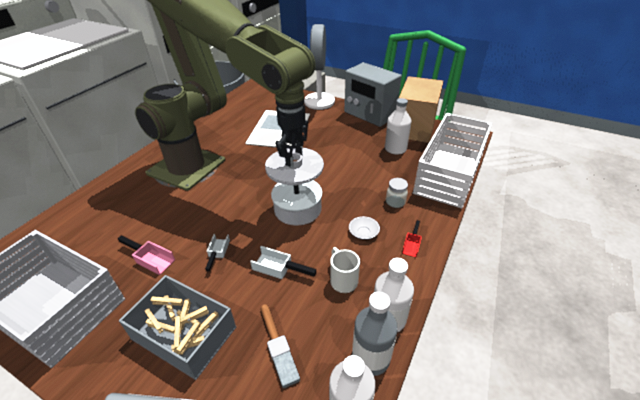

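The inner lid's disc measures 66.5 mm against 66 expected and is level. The scoop is flat and empty at about (272,263), and the bystanders haven't moved.

```bash
python3 -c "
from rig import robot
robot.sign_off()"
```

```text
the job is handed in; nothing more can be done
```

The job is done and handed in at about 36 s of the 72 s allowed. No check failed or disagreed.

- **Tablets:** I tipped the loaded scoop slowly over the tin, lined up with the divider. The top picture showed all six in the tin, three on each side.
- **Scoop:** It is back at its start pose, flat and empty.
- **Inner lid:** I carried the pair by the knob and lowered it until the TCP stopped at 114.8 mm, the height expected when seated. After the outer lid came off, the inner disc's top measured 66.5 mm against 66 mm expected, and level.
- **Outer lid:** It is held by the collar, level to under 0.3 % slope and centred over the tin. Its rim is about 38 mm above the knob's top.
- **Other things:** By eye in the last overview, they are where they were. That overview was taken before hand-in, and nothing was measured after it.

The two cameras differed by about 4 mm in absolute x. I worked from the lid's position relative to the tin, which agreed to about 1 mm.

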